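# Snap in a retaining pin and prove it with a 15 N tug

### The arm

A 6-joint arm with a two-finger parallel gripper is mounted at the origin on a cart in front of the work surface, level with it; the furniture and walls round the work are solid. World frame = base frame: x ahead of the robot, y to its left, z up, the work surface at z = 0. Lengths are in m, angles in degrees, forces in N, time in s.
With the tool pointing down it reaches from about 0.35 to 0.975 m from the base axis. Payload 17.4 kg.
Tool frame: the origin (TCP) lies on the front face of the gripper's body, between the roots of the fingers; the fingertips stand 73 mm ahead of it and the grasp point (between the pads) lies 54 mm ahead of it (manip.grip_point_offset is the z of the grasp point in the tool frame, in m); z points along the fingers, y is the line along which they close (so a half turn about z gives the same grasp; the last joint's range is limited). The gripper opens to 85 mm and grips with 20 to 120 N. Pads are 22 mm wide; open, the fingers measure 114 mm over their backs; the gripper's body (76 mm by 85 mm) begins 54 mm behind the grasp point. The pads swing forward as they close: fully open they stand 13 mm farther back than shut.
Start: joints at [-68.514, 6.646, 82.598, -0, 90.757, -2.166], TCP at [0.271, -0.618, 0.304] pointing down, gripper open.
Joint ranges: [-162.19, 162.19], [-47.58, 125.68], [4.15, 143.07], [-65.23, 245.23], [0.69, 171.88], [-170.13, 170.13]. Speed limits (degrees/s): [108.29, 108.29, 127.2, 180, 180, 180].

### API

Orientations are given as [roll, pitch, yaw] about the fixed x, y, z axes, in that order (R = Rz(yaw) Ry(pitch) Rx(roll)).
In Python, from workcell import manip, claw, kin, readout, optics, ticket gives the robot as it stands. Calls block until the motion is done:
- manip.move_pose(position, orientation): joint-space move of the TCP to a pose.
- manip.move_l(position, rot=None, speed=0.15, force_limit=None): straight line of the TCP; rot=None keeps the orientation; speed is the mean speed in m/s. With force_limit (N) it stops when the force on the tool has changed by that much, and returns True; else False.
- manip.goto_joints(angles): joint-space move.
- claw.move_gripper(opening, effort=None): opening from 0.0 (shut) to 1.0 (fully open); effort is the grip in N (None keeps the last); returns when the fingers have stopped.
- manip.wait(seconds).
- kin.ik(position, orientation): joint angles nearest the present ones, or None.
- readout.get_obs(): the state.
- optics.grab_frame(name): name is "scene" or "top" or "wrist"; returns the picture (420x560x3 uint8, red, green, blue); there is no depth.
- optics.get_calibration(name): a dict with "K" (3x3 intrinsics, pixels), "origin" and "attitude" of the camera in the world; the wrist camera has in their place "mount" (4x4, takes a point from camera to tool coordinates, whose origin is the TCP and whose axes are the flange's). Camera axes: x right, y up, looking along -z (the intrinsics and any distortion apply to the point x, -y, -z); pixel columns grow to the right and rows downward; lengths in m; the calibration is good to about 2 mm. A picture is of the moment at which its call begins: read the wrist's pose just before it. get_calibration takes no time and is no camera call.
A pose or a line that the arm cannot do raises manip.IKError and nothing moves.
- ticket.finish_job(): hands the job in; it is judged then, once.
The state is a dict: "time_s": time; "q": joint angles; "joint_vel": joint speeds; "effort": joint torques, N m; "tool_pos": TCP position; "eef_rot": TCP orientation; "ft_force": force on the tool from outside, world axes, zero at the start; "wrist_torque": the same for the moment, N m; "width": opening from 0.0 (shut) to 1.0 (fully open); "finger_force": force on a finger pad.
Only numpy, scipy, OpenCV 4.12 (cv2) and the standard library are available. Lean on these libraries where they do the work, as an engineer would, in place of code of your own. Each camera call takes 0.05 s, during which the arm holds its last target. There are 200 camera calls.

### The job

Take the red-headed pin from the rack and press it into the socket of the pull tester until it snaps fully home, pushing with less than 25 N. Then prove that it is retained: tug it straight up by its head to about 15 N (needle in the green, 12 to 18 N), hold that steadily for two seconds, and never pull more than 22 N. Let the load off and leave the pin in the socket, with the blue pin and the other things undisturbed.

Things in the scene. Friction and masses are not known exactly. Their poses are not given: they have to be found in the camera images.
- red_pin_grip (a point): Centre of the red head of the snap pin: a ribbed upright cylinder 18 mm across and 28 mm tall, to be gripped from above. Below the head is a steel flange 26 mm across and 4 mm thick (14 to 18 mm below this point), then the shank. z is up along the pin. Weighs about 30 g. It starts hanging by its flange in one of the rack's two holes.
- red_pin_seat (a point): Centre of the underside of the red pin's flange, 18 mm below red_pin_grip. It lies on the socket's top face when the pin is home.
- red_pin_tip (a point): Lower end of the red pin, 48 mm below red_pin_grip and 30 mm below the flange. The round steel shank is 14 mm across, with a taper at its tip (7 mm across at the end, 8 mm long) and a groove 8 mm across from 12 to 25.5 mm above the tip.
- blue_pin_grip (a point): Centre of the blue head of a second pin of the same shape, in the rack's other hole. Leave it there.
- rack: Fixed grey block 60 x 150 mm, 40 mm high, origin at the centre of its underside, with two through holes of 18 mm at y = -40 and +40 mm in its own frame; a pin's flange rests on its top. It turns about z from start to start; which pin is in which hole varies.
- tester: Fixed pull tester. Origin at the centre of the underside of its stand, straight under the socket's axis. Base plate 130 x 100 mm, a dial of 52 mm (top about 60 mm above the table) at its -x end, two guide posts of 8 mm at y = -36 and +36 mm, ending 76 mm above the table. Turns about z from start to start.
- socket_top (a point): Centre of the mouth of the round socket hole, 15.5 mm wide, in the flat top face (56 x 92 mm, aluminium, 74 mm above the table at no load) of the tester's spring-borne carriage. z is up along the hole. The carriage gives way by 1 mm per 8 N of push or pull.
- socket_jaws (a point): Middle of two sprung jaws in the socket, about 12 mm below its top (their height varies unseen). They resist a pin pushed in with less than 12 N, snap into its groove when the flange is still 1 to 8 mm above the top face, and then hold far more than the test load. A snapped-in pin so has 1 to 8 mm of free play upwards before they take the pull. A pin not snapped in pulls out with a few newtons.
- gauge (a joint): Travel in m of the tester's carriage on its spring of 8 N per mm: 0 at no load, positive when pulled up, negative when pushed down. 15 N of pull reads 0.0019, 12 N 0.0015, 18 N 0.00225, 22 N 0.00275; 25 N of push reads -0.0031. The reading is noisy, so the force felt at the wrist is the better guide.
- dial_face (a point): Centre of the tester's white dial, tilted up towards the stand's -x side. Its red needle shows the load on the carriage: pointing up at no load, turning clockwise with pull, 0.05 rad per N, with black marks every 5 N and green marks from 12 to 18 N.
- tape_roll: Green tape roll, 61 mm across and 18 mm high, lying on the table; origin at the centre of its underside. Bystander.
- hex_key: Dark hex key, 34 x 92 x 9 mm, lying on the table. Bystander.
- collar: Orange collar, 26 mm across and 10 mm high, lying on the table. Bystander.

How it is judged (in metres and radians):
On the way, in this order (a step that is already met when the one before it is completed fails the run):
1. the red pin is home in the socket: flange within 1.3 mm of the socket's top face and centred within 3 mm (z of red_pin_seat in the frame of socket_top below 0.0013 m and horizontal distance between red_pin_seat and socket_top below 0.003 m), for 0.2 s.
2. the tester is pulled up by the red pin (its free play taken up: flange 0.8 to 10 mm above the face) with 12 to 18 N (gauge 1.5 to 2.25 mm) for 1 s on end (value of joint gauge between 0.0015 and 0.00225 m and z of red_pin_seat in the frame of socket_top between 0.0008 and 0.01 m and horizontal distance between red_pin_seat and socket_top below 0.003 m), for 1 s.
At the end, for the whole second after the job is handed in: The red pin stands snapped in the socket, flange no more than 9 mm above the face, centred within 3 mm and within 0.15 rad of the hole's axis; the gauge is back within 0.5 mm of zero (no load); the blue pin still hangs upright in the rack (z of red_pin_seat in the frame of socket_top between -0.002 and 0.009 m and horizontal distance between red_pin_seat and socket_top below 0.003 m and angle between the z axis of red_pin_seat and the z axis of socket_top, either way round below 0.15 rad and value of joint gauge between -0.0005 and 0.0005 m and horizontal distance between blue_pin_grip and rack below 0.045 m and height (world z) of blue_pin_grip below 0.063 m and angle between blue_pin_grip's own z axis and vertical below 0.2 rad); the robot touches nothing.
It fails at once if the tester is pulled with more than 22 N (gauge above 2.75 mm) (value of joint gauge above 0.00275 m).
It fails at once if the tester is pushed with more than 25 N (gauge below -3.1 mm) (value of joint gauge below -0.0031 m).
It fails at once if the blue pin is moved by more than 10 mm (distance of blue_pin_grip from where it was at the start of the episode above 0.01 m).
It fails at once if the tape roll, the hex key or the collar is moved by more than 20 mm (distance of any of tape_roll, hex_key, collar from where it was at the start of the episode above 0.02 m).
It also fails if it takes over 64 s, if anything falls off the work surface, if the arm or the gripper's body presses on something with over 40 N, if the wrist force passes 120 N, or if a joint passes its speed limit or range.

## Working session

There is one attempt and no reset: what is moved stays moved. The work goes in short steps, each a Python script; the robot and the scene stay as the last script left them, time stands still between calls to the robot, and variables do not carry over. Pictures are saved under pics/ and viewed, at most 10 in all, crops included, and the job is handed in when it is done.

```bash
ls; mkdir -p pics; python3 - <<'E'
from workcell import manip, claw, kin, readout, optics, ticket
import cv2
o=readout.get_obs();print(o)
for n in("top","scene"):
    im=optics.grab_frame(n);cv2.imwrite(f'pics/{n}0.png',im[:,:,::-1]);c=optics.get_calibration(n);print(c)
print(optics.get_calibration("wrist"),manip.grip_point_offset)
E
```

```text
pics
{'time_s': 0.0, 'q': array([-6.85156398e+01,  6.67404725e+00,  8.26362534e+01, -4.59316691e-04,
        9.07550880e+01, -2.16637311e+00]), 'joint_vel': array([ 0.0248987 , -0.04061637,  0.08605539, -0.01837266, -0.10794377,
       -0.08649615]), 'effort': array([-5.82831795e-03, -7.32022834e+01, -6.32501864e+01, -2.64121682e-04,
        6.46188593e-03, -2.97189047e-05]), 'tool_pos': array([ 0.27072879, -0.61821528,  0.30315753]), 'eef_rot': array([-1.79934641e+02, -2.01282349e-03,  2.36507264e+01]), 'ft_force': array([-0.08258478, -0.69822637, -0.32646079]), 'wrist_torque': array([ 0.0323257 , -0.02478558, -0.03455771]), 'finger_force': 0.0, 'width': 1.0008064060991422}
{'K': array([[475.6412772 ,   0.        , 278.22635378],
       [  0.        , 475.6412772 , 198.9946255 ],
       [  0.        ,   0.        ,   1.        ]]), 'origin': array([0.34400449, 0.24157092, 1.0945707 ]), 'attitude': array([  8.76742094,   1.0228023 , -91.13479807])}
{'K': array([[514.0866016 ,   0.        , 281.48984307],
       [  0.        , 514.0866016 , 213.54745748],
       [  0.        ,   0.        ,   1.        ]]), 'origin': array([-0.59315842,  0.76154543,  0.62382091]), 'attitude': array([  64.49051203,   -0.14800345, -114.98152712])}
{'K': array([[362.85401923,   0.        , 283.71353731],
       [  0.        , 362.85401923, 213.91060102],
       [  0.        ,   0.        ,   1.        ]]), 'mount': array([[ 1.99556872e-04,  9.64531797e-01,  2.63966612e-01,
         6.66026808e-02],
       [ 9.99999926e-01, -1.06024661e-04, -3.68579570e-04,
        -6.34586738e-04],
       [-3.27519744e-04,  2.63966666e-01, -9.64531747e-01,
        -7.10663431e-02],
       [ 0.00000000e+00,  0.00000000e+00,  0.00000000e+00,
         1.00000000e+00]])} 0.0539
```

View pics/top0.png

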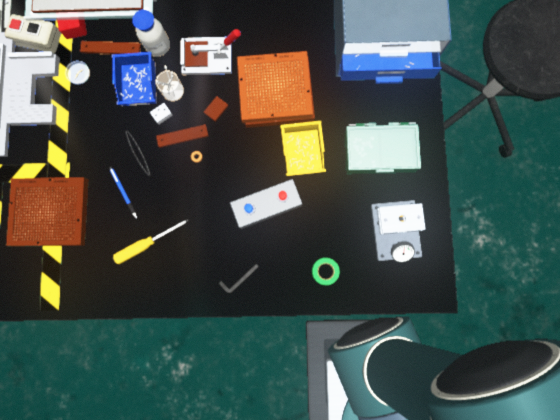

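View pics/scene0.png

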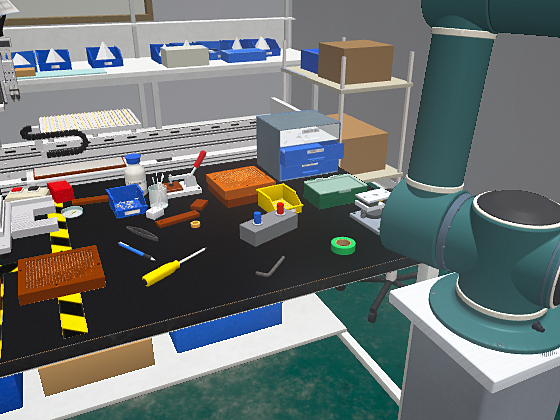

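The top view shows the red head at about (283,196), the blue head at (249,208), the socket at (403,218) and the dial at (403,252). The scene view agrees: red is on the robot's right in the rack, and the tester is beside the mint bin.

```bash
cat > h.py <<'E'
from workcell import manip, claw, kin, readout, optics, ticket
import numpy as np, cv2
from scipy.spatial.transform import Rotation as R
def campose(n,obs=None):
    c=optics.get_calibration(n)
    if n!="wrist": return c["K"],R.from_euler('xyz',c["attitude"],degrees=True).as_matrix(),c["origin"]
    Rt=R.from_euler('xyz',obs["eef_rot"],degrees=True).as_matrix();M=c["mount"]
    return c["K"],Rt@M[:3,:3],obs["tool_pos"]+Rt@M[:3,3]
def pix(cp,uv,z):
    K,Rc,o=cp; d=np.linalg.solve(K,[uv[0],uv[1],1]); d=Rc@(d*[1,-1,-1]); return o+d*(z-o[2])/d[2]
def proj(cp,p):
    K,Rc,o=cp; d=(Rc.T@(np.asarray(p)-o))*[1,-1,-1]; u=K@d; return u[:2]/u[2]
def snap(n,f,crop=None,s=1):
    o=readout.get_obs(); im=optics.grab_frame(n)
    b=im[:,:,::-1]
    if crop: b=b[crop[1]:crop[3],crop[0]:crop[2]]
    cv2.imwrite(f,cv2.resize(b,None,fx=s,fy=s,interpolation=cv2.INTER_CUBIC)); return im,campose(n,o)
E
python3 - <<'E'
from h import *
c=campose("top")
for nm,uv,z in [("red",(283,195.5),.072),("blue",(249,208),.072),("sock",(403,218),.074),("dial",(403,252),.05),
 ("rackA",(231,204),.04),("rackB",(297,181),.04),("rackC",(301,205),.04),("rackD",(238,227),.04),("tape",(326,271),.018),("carTL",(380,207),.074),("carTR",(423,205),.074),("carBL",(381,235),.074),("carBR",(425,233),.074)]:
    print(nm,pix(c,uv,z).round(3))
# rectangle crop
im=cv2.imread('pics/top0.png')
a=cv2.resize(im[150:280,220:330],None,fx=4,fy=4,interpolation=cv2.INTER_CUBIC);b=cv2.resize(im[150:280,360:440],None,fx=4,fy=4,interpolation=cv2.INTER_CUBIC)
cv2.imwrite('pics/crop.png',np.hstack([a,b]))
E
```

```text
red [0.51  0.246 0.072]
blue [0.484 0.321 0.072]
sock [ 0.454 -0.01   0.074]
dial [ 0.383 -0.012  0.05 ]
rackA [0.498 0.363 0.04 ]
rackB [0.547 0.214 0.04 ]
rackC [0.492 0.206 0.04 ]
rackD [0.446 0.348 0.04 ]
tape [0.345 0.154 0.018]
carTL [0.479 0.037 0.074]
carTR [ 0.482 -0.055  0.074]
carBL [0.419 0.038 0.074]
carBR [ 0.421 -0.055  0.074]
```

View pics/crop.png

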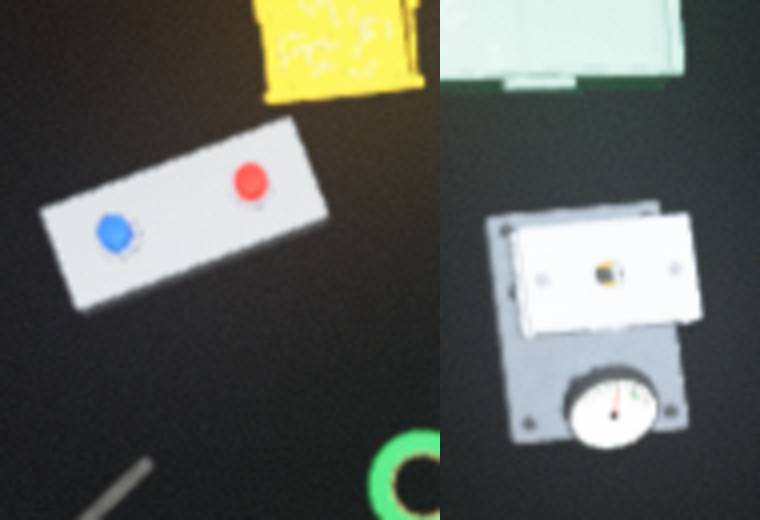

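The crop confirms both heads and the socket, with the needle upright (no load). The rack yaw is about 18.5° and the tester yaw about 2°. Next I'll go above the red pin with the fingers closing across the rack.

```bash
python3 - <<'E'
from h import *
for y in (-71.5,108.5):
    print(y,[None if (q:=kin.ik([a,b,.25],[180,0,y])) is None else q.round(0) for a,b in((.51,.246),(.454,-.01))])
yaw=-71.5
claw.move_gripper(0.5,40)
manip.move_pose([.40,-.25,.32],[180,0,yaw])
manip.move_pose([.51,.246,.24],[180,0,yaw])
manip.wait(.3)
im,cp=snap("wrist","pics/w1.png")
print(proj(cp,[.51,.246,.072]),proj(cp,[.484,.321,.072])); o=readout.get_obs(); print(o["time_s"],o["width"],o["tool_pos"],o["ft_force"])
E
```

```text
-71.5 [None, array([ -4., -21., 113.,  -0.,  88., 157.])]
108.5 [array([ 23.,  -6., 100.,  -0.,  86.,   5.]), array([ -4., -21., 113.,   0.,  88., -23.])]Traceback (most recent call last):
  File "<stdin>", line 7, in <module>
workcell.IKError: the arm cannot take that pose within its joint ranges
```

```bash
python3 - <<'E'
from h import *
yaw=108.5
manip.move_pose([.40,-.25,.32],[180,0,yaw])
manip.move_pose([.51,.246,.24],[180,0,yaw])
manip.wait(.3)
im,cp=snap("wrist","pics/w1.png")
print(proj(cp,[.51,.246,.072]),proj(cp,[.484,.321,.072])); o=readout.get_obs(); print(o["time_s"],o["width"],o["tool_pos"],o["ft_force"])
E
```

```text
[283.89354057 215.8692319 ] [282.48390497  93.88187719]
7.3917 0.5048767099330849 [0.51011756 0.24570814 0.24009866] [ 0.32259508 -0.67059054 -0.84740348]
```

View pics/w1.png

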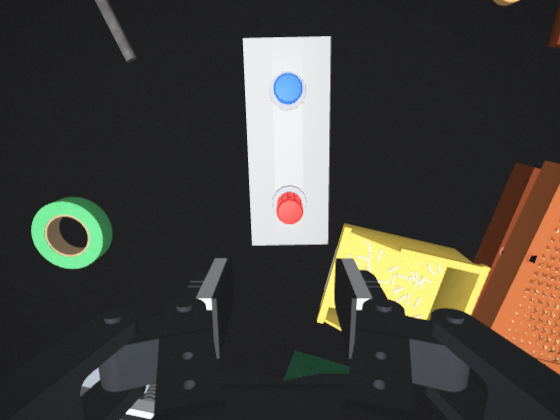

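The wrist view shows the red top at about (290,211), blue at (288,89), and the yellow bin's corner near (345,226). I'll narrow the opening and get an exact centre from the blob.

```bash
python3 - <<'E'
from h import *
yaw=108.5
im=cv2.imread('pics/w1.png')[:,:,::-1].astype(int)
o=readout.get_obs(); cp=campose("wrist",o)
def circ(m):
    ys,xs=np.nonzero(m);print(len(xs),xs.min(),xs.max(),ys.min(),ys.max())
    return cv2.minEnclosingCircle(np.c_[xs,ys].astype(np.float32))
r,g,b=im[...,0],im[...,1],im[...,2]
sub=np.zeros(r.shape,bool);sub[60:235,240:340]=1
(cb,rb)=circ(sub&(b>180)&(r<110)); (cr,rr)=circ(sub&(r>200)&(g<90)&(b<90))
print(cb,rb,cr,rr,pix(cp,(290,211),.072),pix(cp,cr,.072),pix(cp,cb,.072), pix(cp,(345,226),.04))
E
```

```text
339 274 301 74 103
109 278 302 193 215
(287.5, 88.36206817626953) 15.050649642944336 (291.3666687011719, 205.63333129882812) 13.43645191192627 [0.51280598 0.25070718 0.072     ] [0.51247442 0.25457209 0.072     ] [0.48587169 0.3252119  0.072     ] [0.56072904 0.24498476 0.04      ]
```

```bash
python3 - <<'E'
from h import *
p=np.array([.5128,.2508])
claw.move_gripper(0.38)
manip.move_l([*p,.16],speed=.12)
print(manip.move_l([*p,.119],speed=.05,force_limit=6))
claw.move_gripper(0.0,100)
o=readout.get_obs();print(o["width"],o["finger_force"],o["ft_force"],o["tool_pos"])
f0=o["ft_force"]
manip.move_l([*p,.20],speed=.1); manip.wait(.2)
o=readout.get_obs();print(o["time_s"],o["width"],o["finger_force"],o["ft_force"],o["tool_pos"])
snap("wrist","pics/w2.png")
E
```

```text
False
0.1733273799342191 97.64245748519897 [-0.74624691 -0.53812304  6.53637673] [0.51306205 0.25093362 0.11971515]
10.9 0.17633580395980158 97.6259994506836 [-0.19875174 -0.95130045 -0.82137815] [0.51264169 0.2507465  0.19932856]
```

View pics/w2.png

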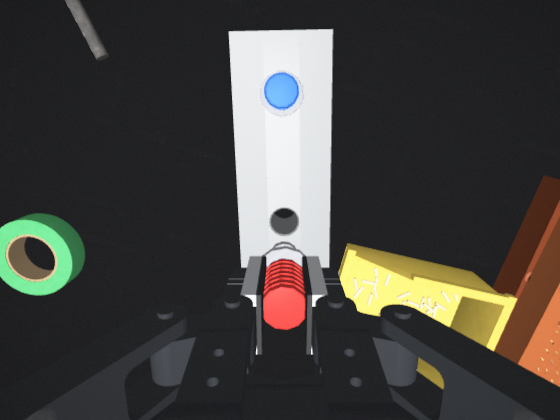

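The pin is held, with its head top at about (285,306), and blue is undisturbed in the rack. Next is a wrist look at the socket from the same relative pose.

```bash
python3 - <<'E'
from h import *
o=readout.get_obs(); cp=campose("wrist",o)
a=pix(cp,(285,308),o["tool_pos"][2]-.047); Rt=R.from_euler('xyz',o["eef_rot"],degrees=True).as_matrix()
print("pin top in tool",Rt.T@(a-o["tool_pos"]))
yaw=108.5
manip.move_l([.5128,.2508,.245],speed=.15)
manip.move_l([.454,-.016,.242],speed=.15); manip.wait(.3)
o=readout.get_obs(); print(o["tool_pos"],o["eef_rot"],o["time_s"],o["ft_force"])
im,cp=snap("wrist","pics/w3.png",(140,60,420,270),2.8)
E
```

```text
pin top in tool [-0.00043667  0.00030878  0.04699982]
[ 0.45401832 -0.01583148  0.24194075] [-1.79992548e+02 -3.42189656e-03  1.08517283e+02] 13.675 [-0.23677543 -0.29165903 -0.19661018]
```

View pics/w3.png

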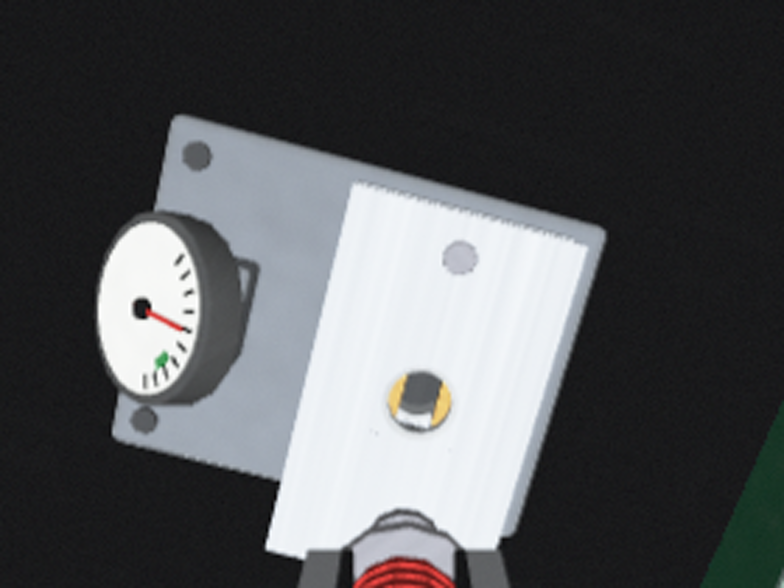

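The socket mouth is at crop (420,401), which is pixel (289.7,202.8). The needle is upright on the dial (no load). Now I'll align and start the insertion.

```bash
python3 - <<'E'
from h import *
o=readout.get_obs(); cp=campose("wrist",o); Rt=R.from_euler('xyz',o["eef_rot"],degrees=True).as_matrix()
s=pix(cp,(289.7,202.8),.074); t=s-Rt@[-.0004,.0003,0]; print("socket",s,"tcp",t[:2])
manip.move_l([*t[:2],.195],speed=.1); manip.wait(.2)
f0=readout.get_obs()["ft_force"];print(f0)
print(manip.move_l([*t[:2],.174],speed=.02,force_limit=5)); manip.wait(.1)
o=readout.get_obs(); print(o["tool_pos"],o["ft_force"]-f0,o["wrist_torque"],o["time_s"],o["eef_rot"])
snap("wrist","pics/w4.png",(140,100,420,310),2.8)
E
```

```text
socket [ 0.45463098 -0.00548159  0.074     ] tcp [ 0.45421948 -0.00519757]
[-0.24987175  0.28562938 -0.98854013]
False
[ 0.45432111 -0.00518188  0.17419813] [1.61899021 0.40955573 3.12756886] [ 0.05630128 -0.36961536 -0.00286749] 15.8583 [1.79975379e+02 7.69280988e-03 1.08501468e+02]
```

View pics/w4.png

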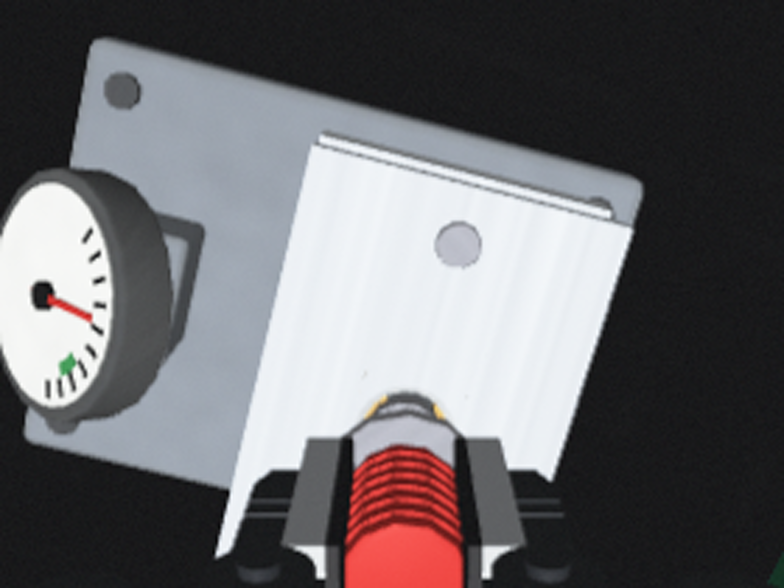

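The tip is in the mouth with light contact (+1.6 N in x). I'll nudge the pin with the reaction, then continue down.

```bash
python3 - <<'E'
from h import *
f0=np.array([-0.25,.28,-.99]); x,y=.45422,-.0052
for k in range(3):
    f=readout.get_obs()["ft_force"]-f0
    x+=np.clip(f[0]*.0004,-.0006,.0006); y+=np.clip(f[1]*.0004,-.0006,.0006)
    manip.move_l([x,y,.1742],speed=.01); manip.wait(.1)
    o=readout.get_obs(); print(o["tool_pos"],o["ft_force"]-f0)
for z in (.170,.167,.164,.161):
    hit=manip.move_l([x,y,z],speed=.01,force_limit=13); o=readout.get_obs(); print(z,hit,o["tool_pos"],o["ft_force"]-f0)
    if hit: break
print(o["time_s"])
E
```

```text
[ 0.45474295 -0.00508284  0.17411093] [ 0.8434594  -0.28541486  2.28617818]
[ 0.45504951 -0.00516677  0.17409202] [-2.1653246  -0.98457341  2.67725243]
[ 0.45460932 -0.00552978  0.17422677] [1.23915426 1.10341476 2.4488063 ]
0.17 False [ 0.45483801 -0.00564587  0.17057247] [-0.28645218 -0.47526986  7.8336931 ]
0.167 False [ 0.45438094 -0.00563422  0.16657357] [ 1.69570864 -0.94982581 -1.0398957 ]
0.164 False [ 0.45464943 -0.0055916   0.16422166] [ 0.08275707 -1.0455493   4.61123089]
0.161 False [ 0.45433923 -0.00555171  0.16055686] [ 0.11856775 -0.13885833  1.34096492]
18.875
```

```bash
python3 - <<'E'
from h import *
f0=np.array([-0.25,.28,-.99]); x,y=.4548,-.0055
z=.1605
while z>.1505:
    z-=.001
    hit=manip.move_l([x,y,z],speed=.01,force_limit=12); manip.wait(.06)
    fs=[]
    for _ in range(4): fs.append((readout.get_obs()["ft_force"]-f0)); manip.wait(.01)
    f=np.mean(fs,0);o=readout.get_obs(); print(round(z,4),hit,o["tool_pos"].round(4),f.round(1))
    if f[2]>13: break
print(o["time_s"],o["width"])
snap("wrist","pics/w5.png",(140,100,420,310),2.8)
E
```

```text
0.1595 False [ 0.4548 -0.0055  0.1595] [0.5 0.5 0.2]
0.1585 False [ 0.4548 -0.0055  0.1585] [ 0.4 -0.7  0.6]
0.1575 False [ 0.4548 -0.0055  0.1575] [ 0.2 -0.7  0.6]
0.1565 False [ 0.4548 -0.0055  0.1565] [0.3 0.4 0.8]
0.1555 False [ 0.4548 -0.0055  0.1555] [0.4 0.3 0.5]
0.1545 False [ 0.4548 -0.0055  0.1545] [-0.  -0.4  0.7]
0.1535 False [ 0.4549 -0.0055  0.1536] [ 1.2 -0.4  2.2]
0.1525 False [ 0.4549 -0.0055  0.1529] [-1.3 -0.3  6.9]
0.1515 False [ 0.4549 -0.0055  0.1523] [-3.4 -0.4 12. ]
0.1505 False [ 0.455  -0.0055  0.1517] [-6.4  0.4 16.9]
22.3417 0.16991510671809
```

View pics/w5.png

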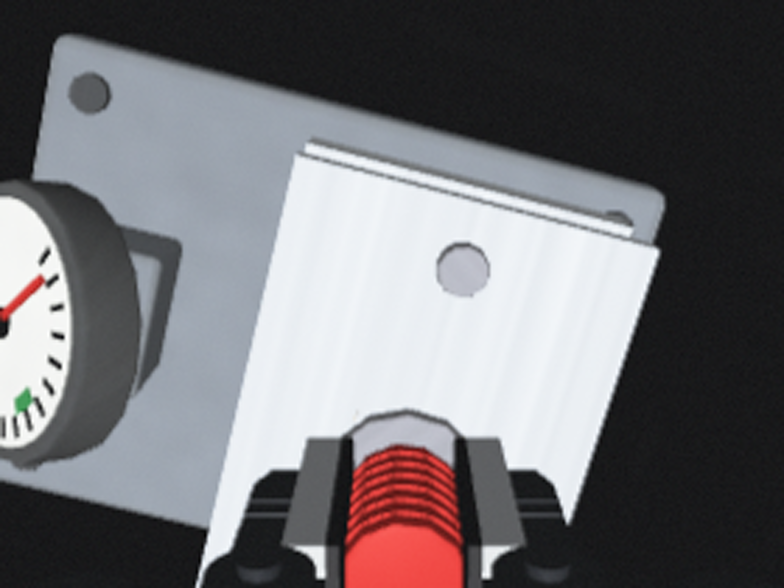

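The flange is flat on the face at the predicted height, pushed with 17 N, and the needle shows about -17 N. Now the slow tug.

```bash
python3 - <<'E'
from h import *
f0=np.array([-0.25,.28,-.99]); x,y=.4548,-.0055
def F(n=12):
    fs=[]
    for _ in range(n): fs.append(readout.get_obs()["ft_force"]-f0); manip.wait(.008)
    return np.mean(fs,0)
z=.1525; f=F()
while z<.168:
    step=.001 if f[2]>-1 and z<.1535 else .0005 if f[2]>-4 else np.clip((15+f[2])*.0001,.0001,.0004)
    z+=step; manip.move_l([x,y,z],speed=.01,force_limit=10); f=F()
    o=readout.get_obs(); print(round(z,5),o["tool_pos"].round(4),f.round(1))
    if f[2]<-14.2: break
print(o["time_s"],o["width"])
if f[2]<-12:
    t0=readout.get_obs()["time_s"]
    while (t:=readout.get_obs()["time_s"])-t0<2.6:
        f=F(20); print(round(t-t0,2),f.round(1),end=' ')
        if abs(f[2]+15)>1.2: z+=np.clip((15+f[2])*.00008,-.0002,.0002); manip.move_l([x,y,z],speed=.01)
    o=readout.get_obs(); print(o["tool_pos"],o["width"],o["time_s"])
    snap("wrist","pics/w6.png",(100,100,380,310),2.8)
E
```

```text
0.1535 [ 0.4549 -0.0055  0.1532] [ 0.2 -0.2  5.1]
0.154 [ 0.4546 -0.0055  0.1537] [ 0.3 -0.3  1.1]
0.1545 [ 0.4548 -0.0055  0.1544] [ 0.4 -0.3  0.8]
0.155 [ 0.4548 -0.0055  0.155 ] [ 0.2 -0.5  0.6]
0.1555 [ 0.4548 -0.0055  0.1555] [-0.  -0.2  1.1]
0.156 [ 0.4548 -0.0055  0.156 ] [ 0.3 -0.4  0.9]
0.1565 [ 0.4548 -0.0055  0.1565] [ 0.4 -0.4  1. ]
0.157 [ 0.4548 -0.0055  0.157 ] [ 0.2 -0.5  0.6]
0.1575 [ 0.4548 -0.0055  0.1575] [ 0.2 -0.3  0.8]
0.158 [ 0.4548 -0.0055  0.158 ] [ 0.4 -0.4  0.6]
0.1585 [ 0.4548 -0.0055  0.1585] [ 0.1 -0.4  0.7]
0.159 [ 0.4548 -0.0055  0.159 ] [ 0.2 -0.4  0.7]
0.1595 [ 0.4548 -0.0055  0.1595] [ 0.2 -0.1  0.7]
0.16 [ 0.4548 -0.0055  0.16  ] [ 0.2 -0.3  0.6]
0.1605 [ 0.4548 -0.0055  0.1605] [ 0.3 -0.4  0.9]
0.161 [ 0.4548 -0.0055  0.161 ] [-0.1 -0.3  0.6]
0.1615 [ 0.4548 -0.0055  0.1614] [-0.1 -0.4  0.1]
0.162 [ 0.4548 -0.0055  0.1619] [ 0.8 -0.4 -2.4]
0.1625 [ 0.4547 -0.0055  0.1623] [ 1.1  0.  -5.7]
0.1629 [ 0.4547 -0.0055  0.1627] [ 1.3 -0.1 -8. ]
0.1633 [ 0.4547 -0.0055  0.1631] [  1.3  -0.3 -10.5]
0.1637 [ 0.4547 -0.0055  0.1635] [  0.8  -0.1 -13.3]
0.16387 [ 0.4547 -0.0055  0.1637] [  0.9  -0.1 -15.1]
30.575 0.17105782100840528
0.0 [  0.9  -0.3 -15.1] 0.17 [  0.3  -0.3 -15.5] 0.33 [  0.3  -0.3 -15.4] 0.5 [ -0.2  -0.1 -15.4] 0.67 [ -0.5  -0.5 -15.5] 0.83 [ -0.4  -0.6 -15.6] 1.0 [ -0.5  -0.3 -15.6] 1.17 [ -0.7  -0.5 -15.7] 1.33 [ -0.6  -0.4 -15.7] 1.5 [ -0.6  -0.3 -15.7] 1.67 [ -1.1  -0.5 -15.7] 1.83 [ -1.   -0.5 -15.5] 2.0 [ -0.8  -0.7 -15.6] 2.17 [ -0.9  -0.7 -15.8] 2.33 [ -1.3  -0.7 -15.5] 2.5 [ -1.1  -0.4 -15.5] [ 0.45480713 -0.00549389  0.16385756] 0.17469679156596513 33.2417
```

```bash
ls pics
```

```text
crop.png
scene0.png
top0.png
w1.png
w2.png
w3.png
w4.png
w5.png
w6.png
```

View pics/w6.png

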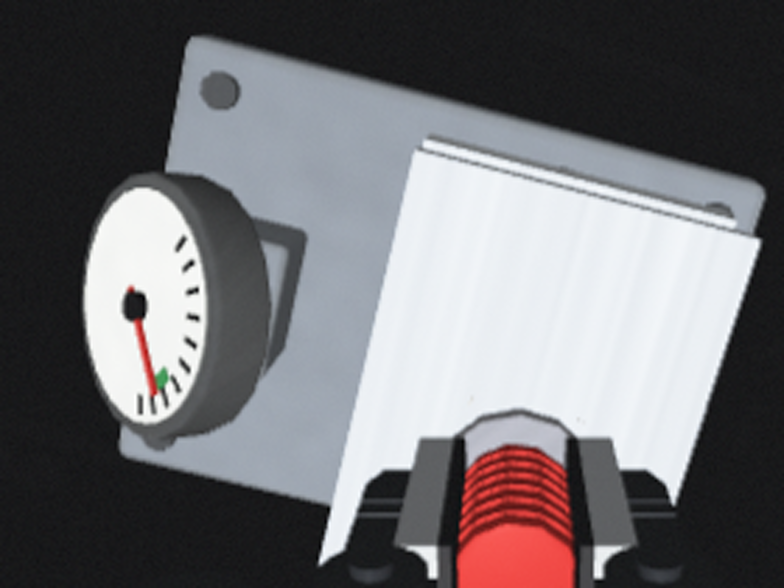

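The needle lies near the upper end of the green marks. I'll measure its angle against the no-load picture before letting go.

```bash
python3 - <<'E'
import cv2,numpy as np
from scipy.linalg import sqrtm
def ang(f,c,hub):
    im=cv2.imread(f)[:,:,::-1].astype(int); x0,y0,x1,y1=c; im=im[y0:y1,x0:x1]
    r,g,b=im[...,0],im[...,1],im[...,2]
    red=(r>150)&(g<110)&(b<110); white=(im.min(2)>200).astype(np.uint8)
    cs=max(cv2.findContours(white,cv2.RETR_EXTERNAL,cv2.CHAIN_APPROX_NONE)[0],key=cv2.contourArea)
    (cx,cy),(a,bb),t=cv2.fitEllipse(cv2.convexHull(cs)); t=np.deg2rad(t)
    Q=np.array([[np.cos(t),-np.sin(t)],[np.sin(t),np.cos(t)]]); A=Q@np.diag([2/a,2/bb])@Q.T
    ys,xs=np.nonzero(red); h=np.array(hub)-[x0,y0]
    d=np.c_[xs,ys]-h; d=d[np.hypot(*d.T)>18].mean(0); v=A@d
    print(f,len(xs),(cx+x0,cy+y0),a,bb,np.rad2deg(t),"angle",np.arctan2(v[1],v[0]),"needle dir",d)
    k=(g>r+40)&(g>b+40); ys,xs=np.nonzero(k); g_=A@(np.c_[xs,ys].mean(0)-h); print(" green angle",np.arctan2(g_[1],g_[0]),np.c_[xs,ys].mean(0)+[x0,y0])
ang('pics/w3.png',(90,200,235,410),(142,308)); ang('pics/w6.png',(75,160,250,440),(134,305))
im=cv2.imread('pics/w6.png')[160:440,75:275]; cv2.imwrite('pics/dial.png',cv2.resize(im,None,fx=2.1,fy=2.1,interpolation=cv2.INTER_CUBIC))
E
```

```text
pics/w3.png 144 (148.34627151489258, 307.8754577636719) 99.7236557006836 170.85606384277344 1.8147114515304565 angle 0.31480557696278305 needle dir [27.68478261 14.91304348]
 green angle 0.9883437059973843 [161.44262295 359.85245902]
pics/w6.png 451 (145.03955841064453, 305.41795349121094) 119.99501037597656 233.83543395996094 178.2700653076172 angle 1.1752149576340285 needle dir [12.14084507 53.27934272]
 green angle 0.950778122711919 [161.57792208 378.03896104]
```

View pics/dial.png

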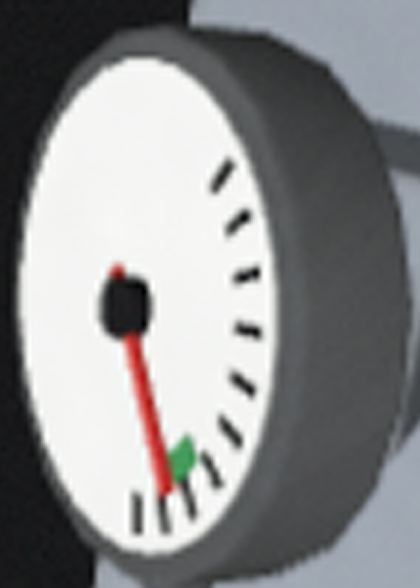

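The hub and needle stand proud of the face, so I compared directions. Relative to the face centre the needle points at the 15 N mark (about 15 to 16.5 N), in the green and in agreement with the wrist force. Next I'll unload, release and retreat.

```bash
python3 - <<'E'
from h import *
x,y=.4548,-.0055
manip.move_l([x,y,.1548],speed=.015); manip.wait(.2)
print(readout.get_obs()["ft_force"])
claw.move_gripper(0.38); manip.wait(.3)
manip.move_l([x,y,.17],speed=.03); manip.move_l([x,y,.242],speed=.1)
manip.wait(.5); o=readout.get_obs(); print(o["time_s"],o["ft_force"],o["tool_pos"],o["width"])
im,cp=snap("wrist","pics/w7.png"); im=im.astype(int)
m=(im[...,0]>190)&(im[...,1]<90)&(im[...,2]<90); m[:,:240]=0;m[:,340:]=0
ys,xs=np.nonzero(m);print(len(xs),xs.min(),xs.max(),ys.min(),ys.max(),"expected top",proj(cp,[x,y,.106]), "flange",proj(cp,[x,y,.074]))
t,ct=snap("top","pics/top1.png")
a=cv2.imread('pics/top0.png')[170:240,215:310].astype(int);b=cv2.imread('pics/top1.png')[170:240,215:310].astype(int)
f=lambda i:np.argwhere((i[...,0]>170)&(i[...,2]<110)).mean(0)+[170,215]
print("blue before/after (row,col)",f(a),f(b))
E
```

```text
[ 0.4044704   0.33782619 -0.16695282]
36.8917 [ 0.54885737  0.33703291 -0.53316117] [ 0.4548068  -0.00551272  0.24193928] 0.38128119445699177
512 270 298 209 245 expected top [284.0242403  231.00634218] flange [283.9988913  216.53063782]
blue before/after (row,col) [207.89583333 248.1875    ] [207.63829787 248.19148936]
```

```bash
python3 -c "
from workcell import ticket
print(ticket.finish_job())"
```

```text
the job is handed in; nothing more can be done
None
```

The job is handed in, with no verdict returned: the red pin snapped home with a push of about 17 N, held a steady 15–16.5 N tug for 2.6 s and was left unloaded in the socket; the blue pin has not moved, and the other things were never touched.

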